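# Crank up the document camera at the study desk

### The job

Raise the document camera for a wider view of the page: pick up the loose crank with the orange knob and square hole (not the blue one with the round hole), push it fully home on the square shaft of the camera lift, then wind it clockwise, seen from above, until the red pointer on the camera carriage is level with the yellow marker. Leave the crank on the shaft and let go.

Things in the scene. Friction and masses are not known exactly. Their poses are not given: they have to be found in the camera images.
- crank: Loose 0.27 kg crank, flat on the desk. Origin: centre of hub underside. Hub: dark block 36 x 36 x 34 mm high, 21 mm square hole through it, sides along x, y. Arm 18 wide, 10 thick, level with the underside, runs along +x to the orange knob: upright, 24 mm across, 70 mm from the hub axis, 14 to 66 mm above the underside, free to spin when held. Lift it by the hub's +y, -y sides.
- shaft_seat (a point): Centre of the 42 mm round shoulder, 62 mm above the desk, on which the hub rests. z up along the shaft, x, y along its flats; turns with it. Shaft: 18 mm square, 20 mm high, then 12 mm of taper to 9 mm square. The crank fits in four quarter-turns with 10 degrees of play. Gearbox under it: 80 x 80 mm, top 12 mm below the shoulder. Turns with 0.12 N m, stays where left.
- pointer (a point): Middle of the red pointer (a 6 mm high fork astride the white scale strip) on the black camera carriage, which rides the mast (261 mm high, 190 mm from the shaft, away from the robot). Starts at its lower stop, 95 mm above the desk; can rise 119 mm. Each full clockwise turn of the shaft lifts it 36 mm, anticlockwise lowers it.
- mark (a point): Centre of the yellow marker tab, 8 mm high, on the white scale strip beside the mast, right above the pointer. Does not move; starts 45 to 72 mm higher than the pointer, differing each time.
Not all that is in view belongs to the job. Leave any brown look-alike of the crank alone.

How it is judged:
On the way, in this order (a step that is already met when the one before it is completed fails the run):
1. the orange-knobbed crank sits fully home on the square shaft while the pointer is still well below the marker (horizontal distance between crank and shaft_seat below 0.006 m and z of crank in the frame of shaft_seat between -0.006 and 0.006 m and angle between crank's own z axis and vertical below 0.17 rad and z of pointer in the frame of mark below -0.03 m), for 0.2 s.
2. the pointer has been wound up level with the marker (z of pointer in the frame of mark between -0.01 and 0.01 m), for 0.2 s.
At the end, for the whole second after the job is handed in: The red pointer is level with the yellow marker within 10 mm, and the crank is still fully home on the shaft (hub within 6 mm of the shoulder in height and of the shaft's axis sideways, tilted less than 0.17 rad), at rest and released (all of step 2 and horizontal distance between crank and shaft_seat below 0.006 m and z of crank in the frame of shaft_seat between -0.006 and 0.006 m and angle between crank's own z axis and vertical below 0.17 rad and linear speed of crank below 0.02 m/s); the robot touches nothing.
It also fails if it takes over 64 s, if anything falls off the work surface, if the arm or the gripper's body presses on something with over 40 N, if the wrist force passes 120 N, or if a joint passes its speed limit or range.

### The arm

A 6-joint arm with a two-finger parallel gripper is mounted at the origin on the work surface. World frame = base frame: x ahead of the robot, y to its left, z up, the work surface at z = 0. Lengths are in m, angles in rad, forces in N, time in s.
With the tool pointing down it reaches from about 0.4 to 0.925 m from the base axis. Payload 3.4 kg.
Tool frame: the origin (TCP) lies on the centre line of the jaws, within the pads' length; the fingertips stand 25 mm ahead of it and the grasp point (between the pads) lies 6 mm ahead of it; z points along the fingers, x is the direction in which the jaws open and shut, and the axes are right-handed (so a half turn about z gives the same grasp; the last joint's range is limited). The gripper opens to 85 mm and grips with 20 to 120 N. Pads are 22 mm wide; open, the fingers measure 114 mm over their backs; the gripper's body (76 mm by 85 mm) begins 54 mm behind the grasp point. The pads swing forward as they close: fully open they stand 13 mm farther back than shut.
Start: joints at [-0.073, 0.307, 1.506, -0, 1.328, -0.073], TCP at [0.575, -0, 0.256] pointing down, gripper open.
Joint ranges: [-3.12, 3.12], [-1.05, 2.28], [0.14, 2.33], [-1.42, 4.57], [0.1, 2.73], [-2.68, 2.68]. Speed limits (rad/s): [2.57, 2.57, 3.14, 3.14, 3.14, 3.14].

### API

Orientations are given as a unit quaternion [w, x, y, z].
In Python, from workcell import ctrl gives the robot as it stands. The module is installed in compiled form; this text tells all that it offers. Calls block until the motion is done:
- ctrl.reach(position, orientation): joint-space move of the TCP to a pose.
- ctrl.servo_line(position, attitude=None, v=0.15, until_force=None): straight line of the TCP; attitude=None keeps the orientation; v is the mean speed in m/s. With until_force (N) it stops when the force on the tool has changed by that much, and returns True; else False.
- ctrl.move_j(angles): joint-space move.
- ctrl.gripper_to(opening): finger opening in m; the grip force is fixed at half the most; returns when the fingers have stopped.
- ctrl.sleep(seconds).
- ctrl.ik(position, orientation): joint angles nearest the present ones, or None.
- ctrl.snapshot(name): name is "scene" or "side" or "wrist"; returns a dict with "pixels" (480x640x3 uint8, red, green, blue), "fx", "fy", "cx", "cy" (pixels), "xyz" and "rotation" of the camera in the world. Camera axes: x right, y up, looking along -z (the intrinsics and any distortion apply to the point x, -y, -z); pixel columns grow to the right and rows downward; lengths in m; the calibration is good to about 2 mm. A picture is of the moment at which its call begins. There is no depth.
A pose or a line that the arm cannot do raises ctrl.IKError and nothing moves.
- ctrl.job_done(): hands the job in, once; it reports no verdict.
Trained networks look in a picture, given as the dict that the camera call returned (one of the last four; its "shot" number tells which), for a name from the list of things; names that differ only in an ending like _2 or _b are one class to them, and where a whole thing is asked for, a point or a joint stands for the part that bears it (a point fixed in the world has none). Each returns a list of dicts, best first, with "score" (0 to 1); they miss things now and then, are a little off and sometimes report something else, mostly with a low value. They report only what shows in the picture. A call takes as long as a camera call. They do not tell look-alikes from the thing itself.
- ctrl.trace(picture, label): "mask" (480x640 bool, what is visible of it) and "pixel" ([column, row] in pixels, amid what is visible of it).
Readings, each from a call of its own:
- ctrl.read_clock(): time.
- ctrl.read_joint_pos(): joint angles.
- ctrl.read_joint_vel(): joint speeds.
- ctrl.read_joint_torque(): joint torques, N m.
- ctrl.read_tool_pos(): TCP position.
- ctrl.read_ee_rot(): TCP orientation.
- ctrl.read_ft_force(): force on the tool from outside, world axes, zero at the start.
- ctrl.read_torque(): the same for the moment, N m.
- ctrl.read_width(): finger opening in m.
Only numpy, scipy, OpenCV 4.12 (cv2) and the standard library are available. Lean on these libraries where they do the work, as an engineer would, in place of code of your own. Each camera call takes 0.05 s, during which the arm holds its last target.

## Working session

There is one attempt and no reset: what is moved stays moved. The work goes in short steps, each a Python script; the robot and the scene stay as the last script left them, time stands still between calls to the robot, and variables do not carry over. Pictures are saved under pics/ and viewed, and the job is handed in when it is done.

```bash
mkdir -p pics; cat > h.py <<'E'
import numpy as np, cv2
from workcell import ctrl
def save(p,name,crop=None,scale=1):
    im=p["pixels"][:,:,::-1]
    if crop: im=im[crop[1]:crop[3],crop[0]:crop[2]]
    if scale!=1: im=cv2.resize(im,None,fx=scale,fy=scale,interpolation=cv2.INTER_CUBIC)
    cv2.imwrite("pics/"+name+".png",im)
def ray(p,px):
    d=np.array([(px[0]-p["cx"])/p["fx"],-(px[1]-p["cy"])/p["fy"],-1.])
    R=np.array(p["rotation"]); 
    return np.array(p["xyz"]),R@d
def atz(p,px,z):
    o,d=ray(p,px); return o+d*(z-o[2])/d[2]
def proj(p,X):
    R=np.array(p["rotation"]); c=R.T@(np.array(X)-np.array(p["xyz"]))
    return np.array([p["cx"]+p["fx"]*c[0]/-c[2], p["cy"]-p["fy"]*c[1]/-c[2]])
E
python3 - <<'E'
from h import *
for n in ["scene","side","wrist"]:
    p=ctrl.snapshot(n); save(p,n+"0")
    print(n,{k:(np.round(np.array(v),4).tolist()) for k,v in p.items() if k!="pixels"})
    for l in ["crank","shaft_seat","pointer","mark"]:
        try:
            for r in ctrl.trace(p,l)[:4]: print(l,round(r["score"],2),r["pixel"],r["mask"].sum())
        except Exception as e: print(l,e)
print(ctrl.read_clock(), ctrl.read_ee_rot())
E
```

```text
scene {'fx': 439.6481, 'fy': 439.6481, 'cx': 317.3443, 'cy': 241.1363, 'xyz': [1.1066, 0.4983, 0.6439], 'rotation': [0.3695, 0.1762, 0.4018, 0.8191], 'shot': 1}
crank 0.97 [388.6, 298.2] 1018
crank 0.94 [473.7, 340.7] 1326
crank 0.67 [459.6, 279.9] 789
shaft_seat 0.58 [306.7, 234.9] 160
pointer 0.7 [210.1, 302.6] 1933
pointer 0.62 [461.9, 281.8] 844
mark 0.63 [270.2, 261.6] 109
side {'fx': 473.4066, 'fy': 473.4066, 'cx': 321.9699, 'cy': 236.7986, 'xyz': [0.0532, -0.5554, 0.7418], 'rotation': [0.8362, 0.4159, -0.1565, -0.3215], 'shot': 2}
crank 0.92 [224.0, 222.0] 319
crank 0.62 [274.2, 250.8] 761
shaft_seat 0.52 [331.1, 280.3] 153
pointer 0.73 [403.6, 219.1] 1057
wrist {'fx': 333.6904, 'fy': 333.6904, 'cx': 323.2021, 'cy': 235.1072, 'xyz': [0.5734, 0.0666, 0.375], 'rotation': [0.9912, -0.1326, 0.0002, -0.0006], 'shot': 3}
crank 0.67 [313.4, 31.1] 1743
shaft_seat 0.74 [298.8, 243.0] 455
pointer 0.56 [519.7, 221.5] 4358
0.75 [-9.29283497e-06  9.99999999e-01  1.34548385e-05  4.43344242e-05]
```

```bash
sed -i 's/^from workcell import ctrl/from workcell import ctrl\nfrom scipy.spatial.transform import Rotation as Ro/; s/R=np.array(p\["rotation"\])/q=p["rotation"]; R=Ro.from_quat([q[1],q[2],q[3],q[0]]).as_matrix()/' h.py; cat h.py | sed -n 8,20p
```

```text
cv2.imwrite("pics/"+name+".png",im)
def ray(p,px):
    d=np.array([(px[0]-p["cx"])/p["fx"],-(px[1]-p["cy"])/p["fy"],-1.])
    q=p["rotation"]; R=Ro.from_quat([q[1],q[2],q[3],q[0]]).as_matrix(); 
    return np.array(p["xyz"]),R@d
def atz(p,px,z):
    o,d=ray(p,px); return o+d*(z-o[2])/d[2]
def proj(p,X):
    q=p["rotation"]; R=Ro.from_quat([q[1],q[2],q[3],q[0]]).as_matrix(); c=R.T@(np.array(X)-np.array(p["xyz"]))
    return np.array([p["cx"]+p["fx"]*c[0]/-c[2], p["cy"]-p["fy"]*c[1]/-c[2]])
```

View pics/scene0.png

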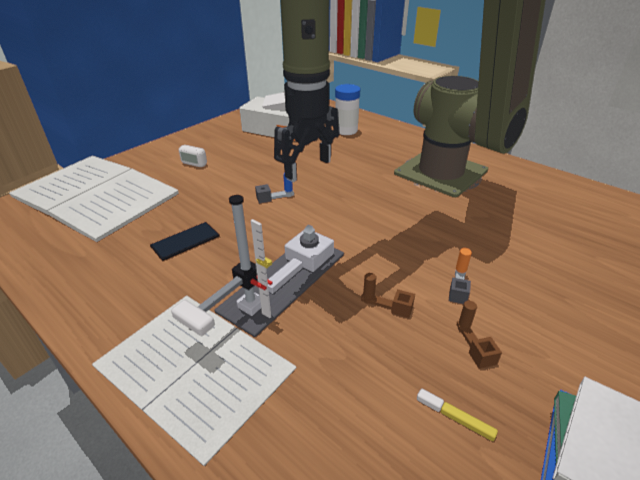

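View pics/side0.png

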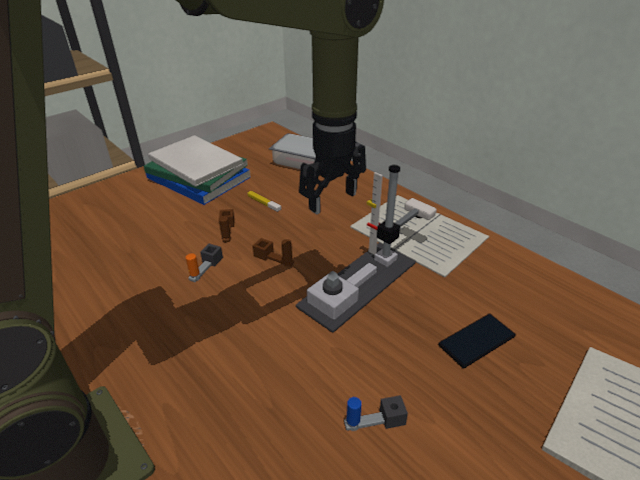

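View pics/wrist0.png

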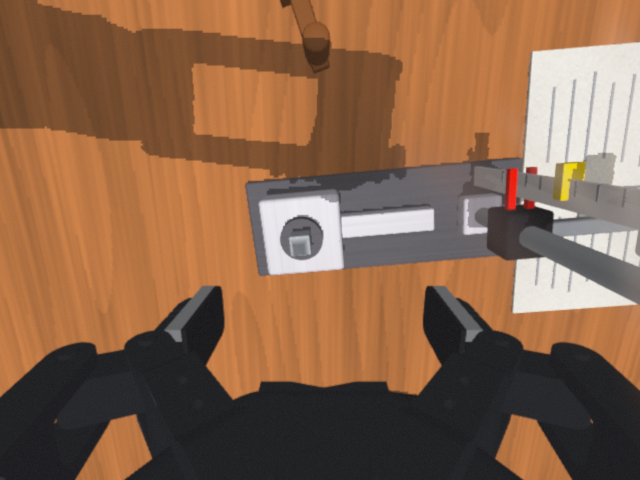

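```bash
python3 - <<'E'
from h import *
a=ctrl.snapshot("scene"); b=ctrl.snapshot("side"); w=ctrl.snapshot("wrist")
save(a,"s1",(420,230,520,330),6); save(a,"s1m",(220,200,360,330),5); save(b,"b1",(170,230,240,290),8); save(b,"b1m",(290,160,420,330),4)
save(w,"w1",(240,170,360,290),5)
print("hubtop scene",atz(a,(460,284),.034),"knobtop",atz(a,(464,252),.066))
print("hubtop side",atz(b,(211,251),.034),"knobtop",atz(b,(192,257),.066))
for p,q in((a,(309,234)),(b,(333,277)),(w,(300,240))): print("seat",atz(p,q,.075))
E
```

```text
hubtop scene [0.44261469 0.28205107 0.034     ] knobtop [0.38476436 0.25445516 0.066     ]
hubtop side [0.43937616 0.27684992 0.034     ] knobtop [0.37907262 0.24932661 0.066     ]
seat [ 0.55804701 -0.02024975  0.075     ]
seat [ 0.56050165 -0.01890378  0.075     ]
seat [ 0.55158262 -0.01983246  0.075     ]
```

View crops.

View pics/s1.png

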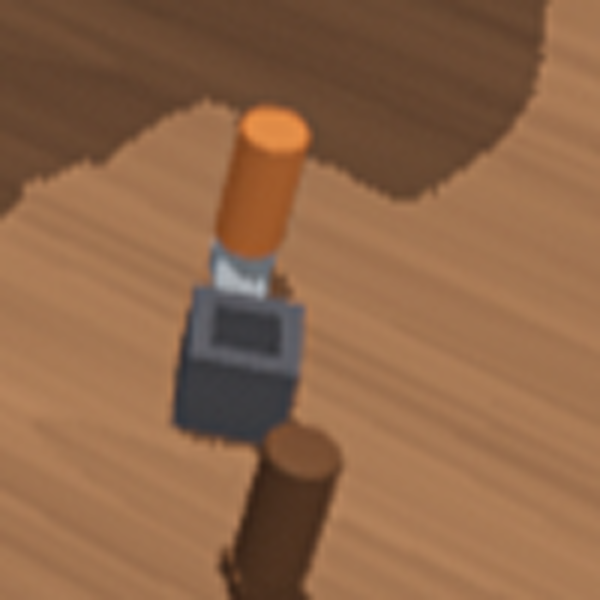

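View pics/w1.png

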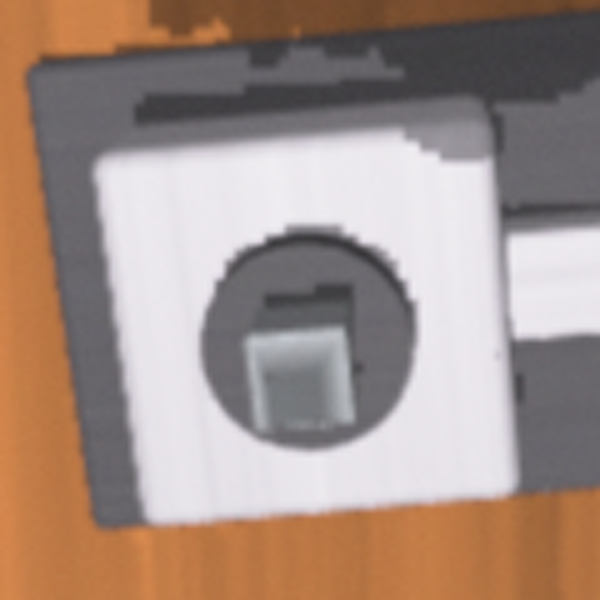

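View pics/s1m.png

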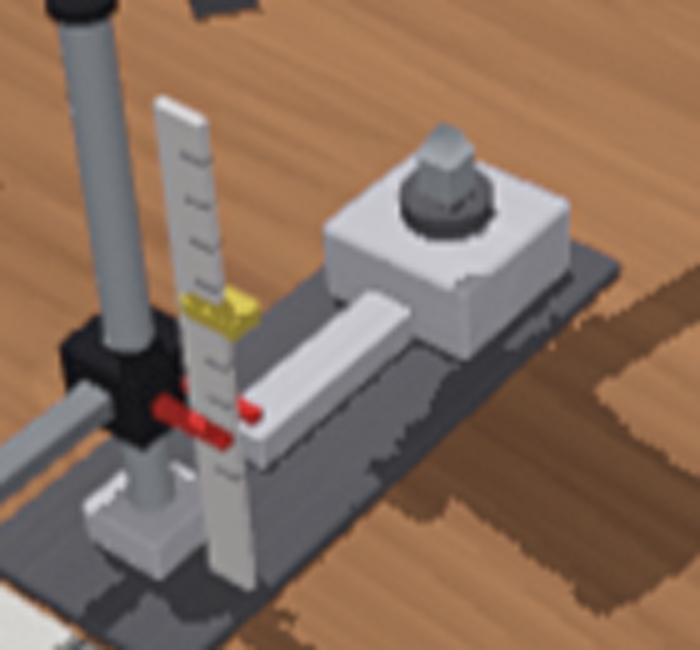

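View pics/b1m.png

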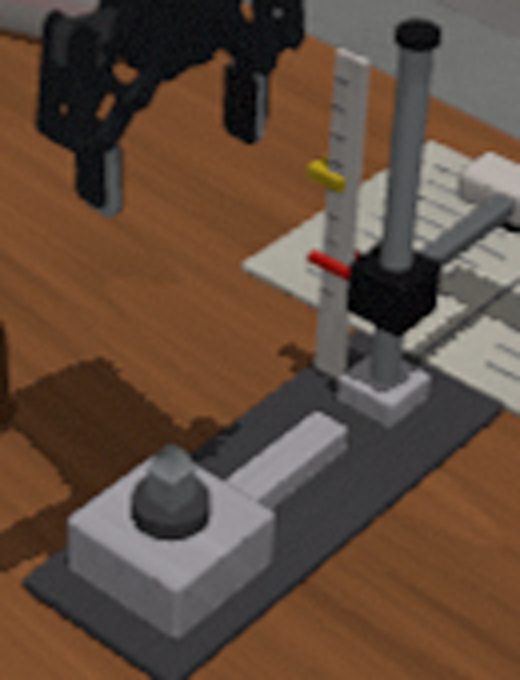

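```bash
python3 - <<'E'
from h import *
w=ctrl.snapshot("wrist")
f=lambda c:(240+c[0]/5,170+c[1]/5)
print("circle",atz(w,f((309,341)),.062),"tip",atz(w,f((297,383)),.094))
def quad(cs,z):
    P=np.array([atz(w,f(c),z)[:2] for c in cs]); print(P.mean(0))
    for i in range(4):
        d=P[(i+1)%4]-P[i]; print(np.linalg.norm(d),np.degrees(np.arctan2(d[1],d[0])))
quad([(97,158),(490,105),(517,492),(148,522)],.05)
quad([(245,342),(350,327),(355,424),(257,432)],.082)
a=ctrl.snapshot("scene")
g=lambda c:(220+c[0]/5,200+c[1]/5)
print("tip scene",atz(a,g((447,130)),.094))
b=ctrl.snapshot("side"); k=lambda c:(290+c[0]/4,160+c[1]/4)
print("tip side",atz(b,k((173,450)),.094))
# mark & pointer heights via vertical line: triangulate
def tri(pa,ca,pb,cb):
    o1,d1=ray(pa,ca);o2,d2=ray(pb,cb)
    A=np.stack([d1,-d2],1);t=np.linalg.lstsq(A,o2-o1,rcond=None)[0]
    p,q=o1+t[0]*d1,o2+t[1]*d2; return (p+q)/2,np.linalg.norm(p-q)
print("mark",tri(a,g((212,312)),b,k((328,178)))); print("ptr",tri(a,g((210,414)),b,k((340,267))))
print("mast base",tri(a,g((78,0)),b,k((417,30))))
E
```

```text
circle [ 0.55242208 -0.02175249  0.062     ] tip [ 0.5523182  -0.02040771  0.094     ]
[ 0.55247445 -0.0217993 ]
0.07782061684449519 7.621527027613957
0.08062032781458821 -85.42250079933447
0.0771588041385531 -175.11417869432955
0.0769049917252287 94.9895934464497
[ 0.55229048 -0.02385838]
0.01940392775141479 8.33857080431693
0.018618414977041586 -87.82367538726905
0.01823733493500676 -175.16131799104673
0.017415799535781658 95.71242111402971
tip scene [ 0.55496877 -0.02140584  0.094     ]
tip side [ 0.55580441 -0.02446699  0.094     ]
mark (array([0.73994457, 0.04163246, 0.14743911]), np.float64(0.003756380510573082))
ptr (array([0.73926316, 0.02976211, 0.09131238]), np.float64(0.0003683077145279833))
mast base (array([ 0.74616042, -0.00442132,  0.25893771]), np.float64(0.00011331008121534033))
```

```bash
cat >> h.py <<'E'
def down(th):
    q=(Ro.from_euler('z',th,degrees=True)*Ro.from_euler('x',180,degrees=True)).as_quat(); return [q[3],q[0],q[1],q[2]]
E
python3 - <<'E'
from h import *
q=down(115)
ctrl.reach([.441,.280,.15],q)
p=ctrl.snapshot("wrist"); save(p,"w2")
print(ctrl.read_tool_pos(),ctrl.read_clock(),ctrl.read_joint_pos(),p["xyz"],p["rotation"])
for r in ctrl.trace(p,"crank")[:4]: print(round(r["score"],2),r["pixel"],r["mask"].sum())
E
```

```text
[0.44197607 0.27972281 0.15040588] 2.4 [ 4.83695103e-01  3.41645819e-01  1.75884126e+00 -3.64500643e-04
  1.03988629e+00 -1.52156163e+00] [0.37994595 0.25224984 0.26897553] [ 0.53357404 -0.07169342 -0.11166048  0.83527884]
0.74 [331.4, 202.2] 4819
0.64 [353.2, 359.4] 3240
0.56 [119.7, 305.2] 3867
```

View pics/w2.png

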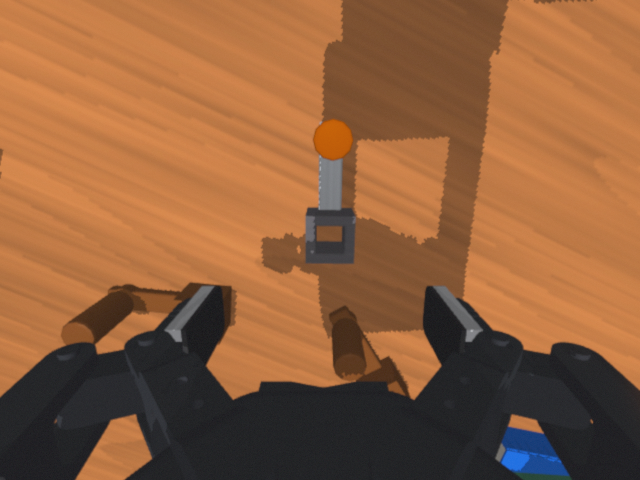

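```bash
python3 - <<'E'
from h import *
p=ctrl.snapshot("wrist"); save(p,"w2c",(250,110,410,270),5)
cs=[(306,210),(355,210),(355,263),(306,263)]
P=np.array([atz(p,c,.034) for c in cs]); print(P.mean(0))
for i in range(4):
    d=P[(i+1)%4]-P[i]; print(np.linalg.norm(d),np.degrees(np.arctan2(d[1],d[0])))
k=atz(p,(333,140),.066);print(k, k-P.mean(0),np.linalg.norm((k-P.mean(0))[:2]),np.degrees(np.arctan2(*(k-P.mean(0))[:2][::-1])))
print("brown", atz(p,(345,312),.034),atz(p,(348,362),.066),atz(p,(215,290),.034))
E
```

```text
[0.4375686  0.28423532 0.034     ]
0.03505671429810693 114.82222560395594
0.040233021772653976 26.253565954694974
0.0366112123209838 -65.17306643901343
0.04022722989109551 -155.96047781407393
[0.37575157 0.25610469 0.066     ] [-0.06181703 -0.02813062  0.032     ] 0.06791669370331907 -155.53149065379176
brown [0.48768741 0.32024264 0.034     ] [0.50721177 0.3298039  0.066     ] [0.51267481 0.22194035 0.034     ]
```

View pics/w2c.png

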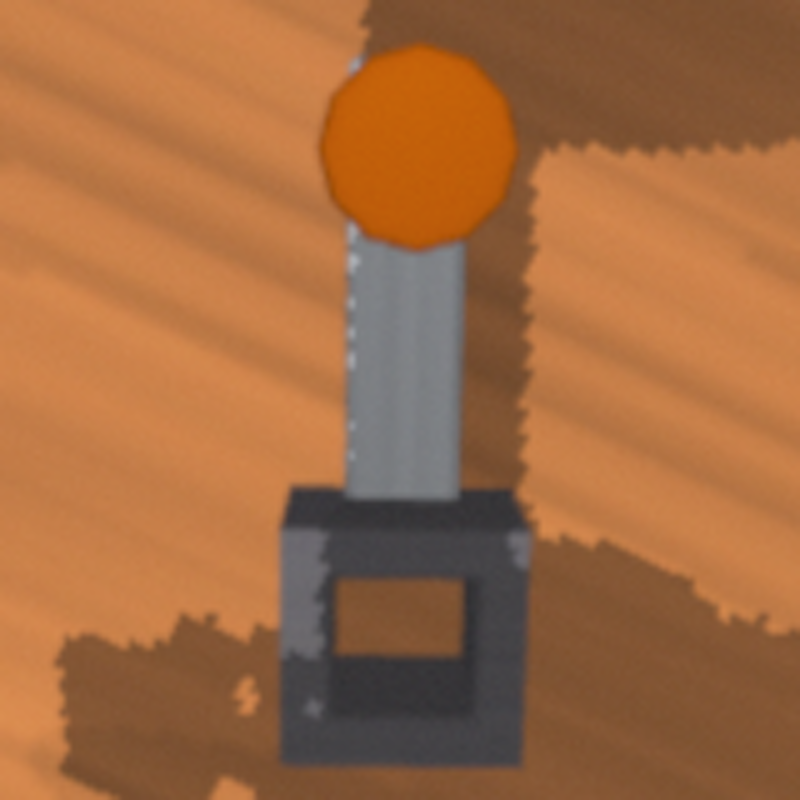

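```bash
python3 - <<'E'
from h import *
p=ctrl.snapshot("wrist")
f=lambda c:(250+c[0]/5,110+c[1]/5)
cs=[(281,527),(528,529),(522,766),(281,766)]
P=np.array([atz(p,f(c),.034) for c in cs]); print(P.mean(0))
for i in range(4):
    d=P[(i+1)%4]-P[i]; print(np.linalg.norm(d),np.degrees(np.arctan2(d[1],d[0])))
k=atz(p,f((419,147)),.066);d=(k-P.mean(0))[:2];print(np.linalg.norm(d),np.degrees(np.arctan2(d[1],d[0])))
h=P.mean(0); q=down(114.7)
ctrl.gripper_to(.062)
ctrl.servo_line([h[0],h[1],.09],q,v=.1)
ctrl.servo_line([h[0],h[1],.030],q,v=.06,until_force=6)
print(ctrl.read_tool_pos(),ctrl.read_ft_force())
ctrl.gripper_to(.02)
print(ctrl.read_width(),ctrl.read_clock(),ctrl.read_ft_force())
p=ctrl.snapshot("wrist");save(p,"w3")
E
```

```text
[0.4393823  0.28512325 0.034     ]
0.03550033159928116 114.34667784640448
0.03613818995682195 24.85676899447235
0.03601391947431683 -65.17630104344747
0.03643709003370991 -155.95305592096722
0.07036573417959434 -155.83143146739107
[0.43969949 0.28532514 0.03029517] [ 0.91594154 -0.27313675  0.6945409 ]
0.035290128963589476 5.1667 [-0.13407313 -0.38757128  4.0263355 ]
```

View pics/w3.png

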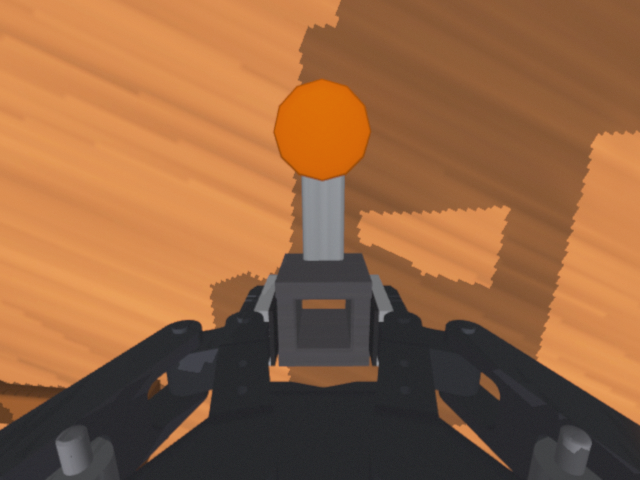

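```bash
python3 - <<'E'
from h import *
p=ctrl.snapshot("wrist")
P=np.array([atz(p,c,.034) for c in [(277,283),(369,283),(371,365),(274,365)]]);print(P.mean(0),ctrl.read_tool_pos())
t=ctrl.read_tool_pos()
ctrl.servo_line([t[0],t[1],.17],v=.15)
print(ctrl.read_ft_force(),ctrl.read_width())
q=down(95.2)
ctrl.reach([.554,-.022,.17],q)
print(ctrl.read_tool_pos(),ctrl.read_clock(),ctrl.read_width())
for n in ["wrist","scene","side"]:
    p=ctrl.snapshot(n);save(p,n+"4")
    if n=="scene": save(p,"scene4c",(220,120,370,270),5)
    if n=="side": save(p,"side4c",(270,200,400,330),5)
E
```

```text
[0.43952721 0.28585722 0.034     ] [0.43985729 0.28531309 0.03066607]
[-0.20232212  0.07919107 -2.02446955] 0.03516153288789666
[ 0.55355388 -0.02098107  0.16967183] 7.5917 0.034920164271467165
```

View pics/wrist4.png

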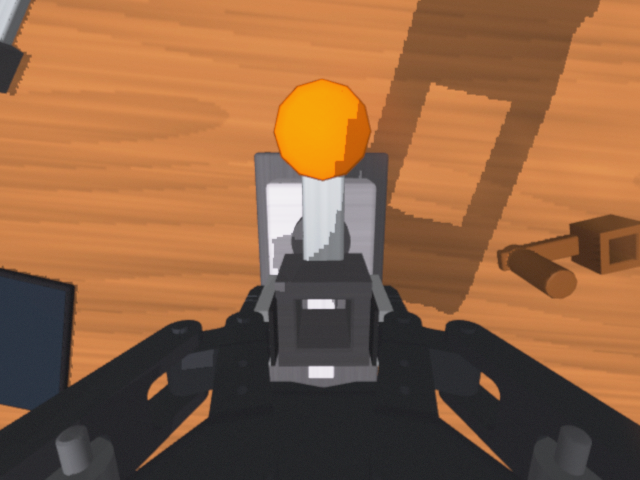

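View pics/scene4c.png

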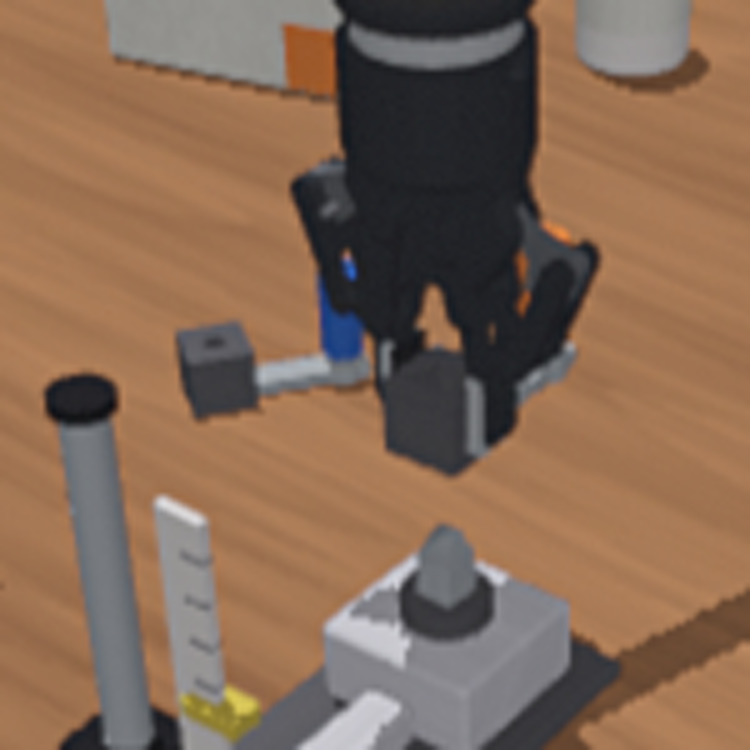

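View pics/side4c.png

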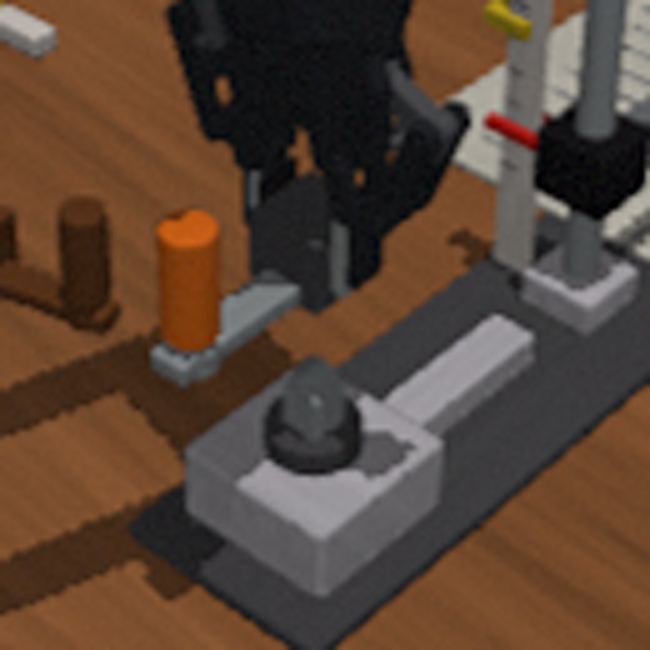

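```bash
python3 - <<'E'
from h import *
a=ctrl.snapshot("scene");b=ctrl.snapshot("side")
t=ctrl.read_tool_pos(); zb=t[2]-.0305
f=lambda p,x0,y0,s:[(p[0]-x0)*s,(p[1]-y0)*s]
R=Ro.from_euler('z',185.2,degrees=True).as_matrix()
for sx in(1,-1):
  for sy in(1,-1):
    c=np.array([t[0],t[1],zb])+R@[sx*.018,sy*.018,0]
    print(sx,sy,"scene",np.round(f(proj(a,c),220,120,5)),"side",np.round(f(proj(b,c),270,200,5)))
for s in((.5535,-.022),):
    print("seat tip","scene",f(proj(a,(*s,.094)),220,120,5),"side",f(proj(b,(*s,.094)),270,200,5))
    print("seat","scene",f(proj(a,(*s,.062)),220,120,5),"side",f(proj(b,(*s,.062)),270,200,5))
    for dx in ((.01,0),(0,.01)): print(f(proj(a,(s[0]+dx[0],s[1]+dx[1],.094)),220,120,5),f(proj(b,(s[0]+dx[0],s[1]+dx[1],.094)),270,200,5))
k=np.array([t[0],t[1],zb+.066])+R@[.07,0,0]
print("knobtop side",f(proj(b,k),270,200,5))
E
```

```text
1 1 scene [440. 407.] side [311. 316.]
1 -1 scene [509. 435.] side [244. 276.]
-1 1 scene [387. 446.] side [371. 273.]
-1 -1 scene [456. 475.] side [304. 235.]
seat tip scene [np.float64(448.2997012075984), np.float64(527.9335462808018)] side [np.float64(308.06333483156806), np.float64(362.053829695661)]
seat scene [np.float64(449.69302401844857), np.float64(587.5179032067608)] side [np.float64(307.5542455165484), np.float64(419.29221385905123)]
[np.float64(432.3601783312219), np.float64(538.3925297495624)] [np.float64(325.7947737387906), np.float64(351.2437570325392)]
[np.float64(465.7069279075955), np.float64(537.0275615454676)] [np.float64(291.6401407198754), np.float64(350.16582422031803)]
knobtop side [np.float64(180.6505170871938), np.float64(224.8294586360295)]
```

```bash
python3 - <<'E'
from h import *
ctrl.servo_line([.5537,-.0221,.130],v=.12)
ctrl.sleep(.1)
print(ctrl.read_tool_pos())
r=ctrl.servo_line([.5537,-.0221,.0915],v=.05,until_force=15)
print(r,ctrl.read_tool_pos(),ctrl.read_ft_force(),ctrl.read_torque(),ctrl.read_width(),ctrl.read_clock())
for n in ["scene","side"]:
    p=ctrl.snapshot(n)
    if n=="scene": save(p,"scene5c",(220,120,370,270),5)
    if n=="side": save(p,"side5c",(270,200,400,330),5)
E
```

```text
[ 0.55448992 -0.02209079  0.13077568]
True [ 0.55291646 -0.02204948  0.0926668 ] [-0.17289706  0.86634506  4.51908565] [ 0.04668809 -0.02952497 -0.01729454] 0.03536697726523498 9.1333
```

View pics/scene5c.png

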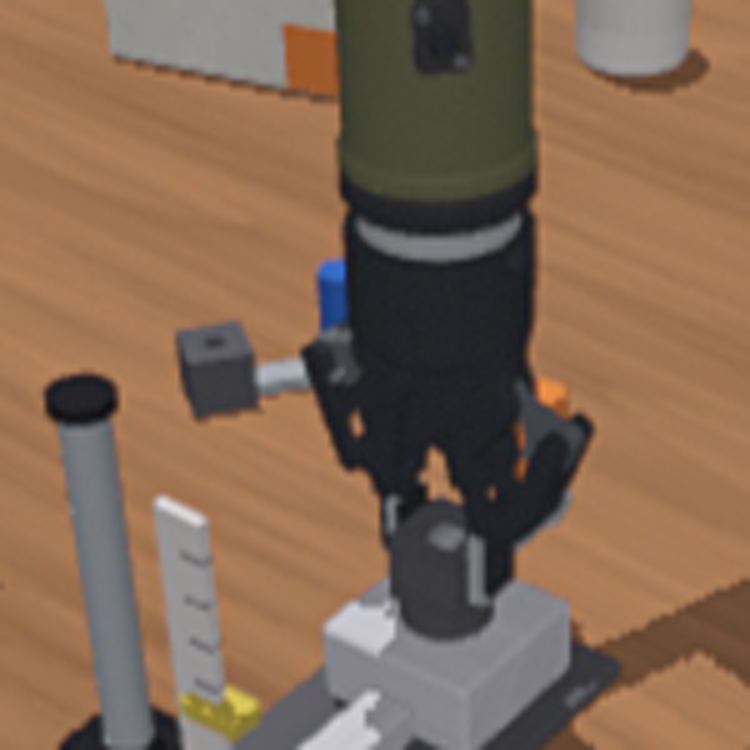

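View pics/side5c.png

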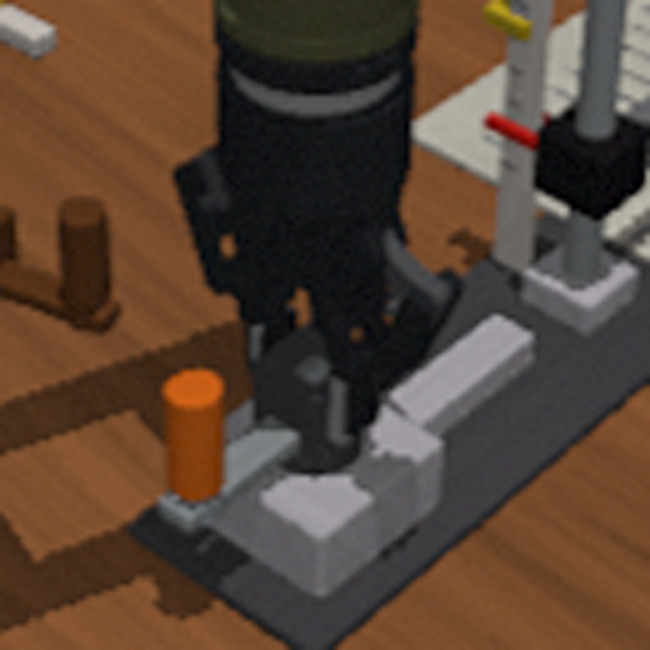

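```bash
python3 - <<'E'
from h import *
ctrl.gripper_to(.058)
t=ctrl.read_tool_pos()
ctrl.servo_line([t[0],t[1],.19],v=.15)
C=np.array([.5532,-.022]); a=np.radians(185.2)
k=C+.07*np.array([np.cos(a),np.sin(a)])
ctrl.reach([k[0],k[1],.19],down(95.2))
print(ctrl.read_tool_pos(),ctrl.read_clock(),ctrl.read_ft_force())
a=ctrl.snapshot("scene");save(a,"scene6c",(220,120,370,270),5)
b=ctrl.snapshot("side");save(b,"side6c",(270,160,430,330),3.5)
w=ctrl.snapshot("wrist");save(w,"wrist6")
print(proj(w,(k[0],k[1],.128)),proj(w,(C[0],C[1],.096)))
E
```

```text
[ 0.48109203 -0.02819273  0.18873227] 10.7583 [0.27862768 0.18123319 0.28628722]
[322.9138074  265.90699751] [323.13099275 341.58031065]
```

View pics/scene6c.png

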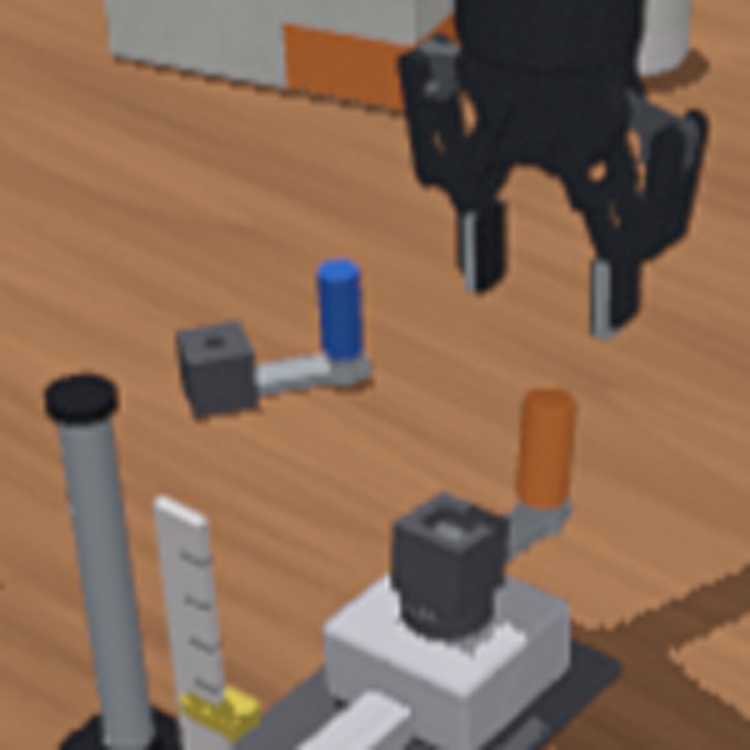

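View pics/side6c.png

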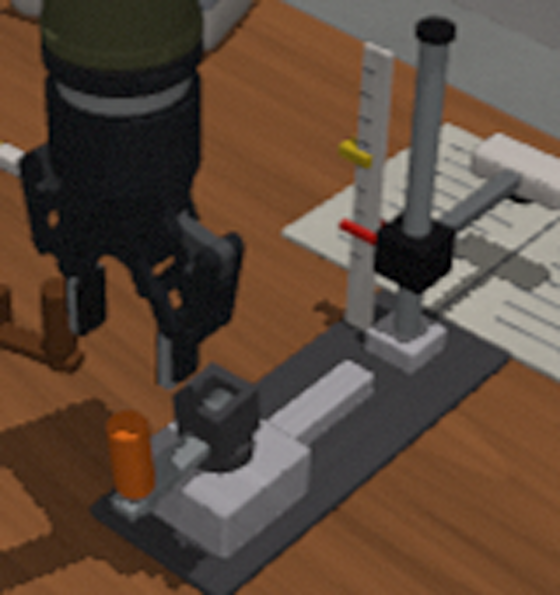

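View pics/wrist6.png

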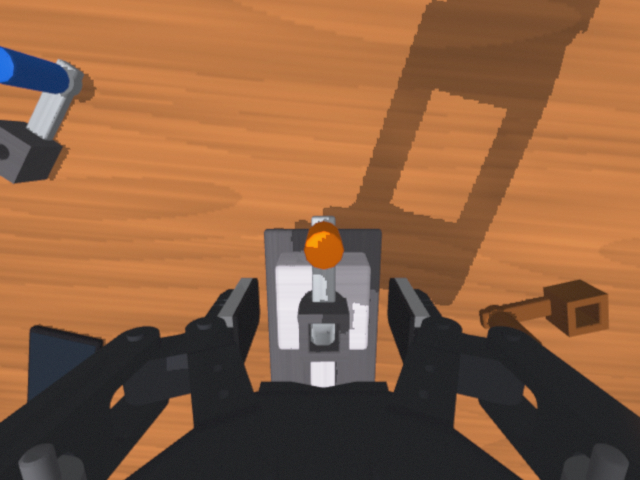

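```bash
python3 - <<'E'
from h import *
w=ctrl.snapshot("wrist"); save(w,"wrist6c",(250,190,400,390),4)
print(ctrl.read_tool_pos(),w["xyz"],w["rotation"],ctrl.read_ee_rot())
print(atz(w,(324,247),.128),atz(w,(323,326),.096), proj(w,(.483,-.0284,.128)))
b=ctrl.snapshot("side");k=lambda c:(270+c[0]/3.5,160+c[1]/3.5)
a=ctrl.snapshot("scene");g=lambda c:(220+c[0]/5,120+c[1]/5)
print("knob side",atz(b,k((127,424)),.128),"scene",atz(a,g((549,399)),.128))
print("hub side",atz(b,k((217,393)),.096),"scene",atz(a,g((451,522)),.096))
E
```

```text
[ 0.48467736 -0.02842422  0.18973732] [ 0.41687755 -0.03413466  0.30835702] [ 0.66882141 -0.08957911 -0.09762609  0.73152078] [2.01735600e-04 6.74261417e-01 7.38492704e-01 1.64117005e-04]
[ 0.47268822 -0.02876217  0.128     ] [ 0.54131173 -0.02322177  0.096     ] [323.01236125 264.15821777]
knob side [ 0.47444877 -0.0358778   0.128     ] scene [ 0.48873509 -0.0211865   0.128     ]
hub side [ 0.55280573 -0.02389824  0.096     ] scene [ 0.55157794 -0.02214754  0.096     ]
```

View pics/wrist6c.png

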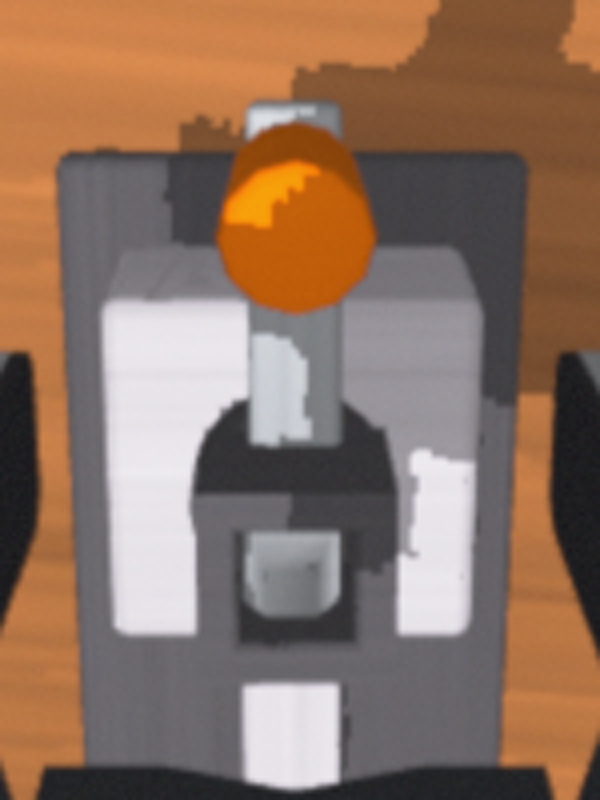

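```bash
cat >> h.py <<'E'
def tri(*pc):
    A=np.zeros((3,3));b=np.zeros(3)
    for p,c in pc:
        o,d=ray(p,c);d=d/np.linalg.norm(d);M=np.eye(3)-np.outer(d,d);A+=M;b+=M@o
    X=np.linalg.solve(A,b); return X,[np.round(proj(p,X)-np.array(c),1) for p,c in pc]
E
python3 - <<'E'
from h import *
w=ctrl.snapshot("wrist");b=ctrl.snapshot("side");a=ctrl.snapshot("scene")
k=lambda c:(270+c[0]/3.5,160+c[1]/3.5);g=lambda c:(220+c[0]/5,120+c[1]/5);f=lambda c:(250+c[0]/4,190+c[1]/4)
save(b,"side7c",(290,260,350,320),10);save(a,"scene7c",(290,185,350,245),10)
print(tri((b,k((127,424))),(a,g((549,399))),(w,f((296,238)))))
print(tri((b,k((127,424))),(a,g((549,399)))))
print(ctrl.read_clock())
E
```

```text
(array([ 0.47850416, -0.02905707,  0.11982631]), [array([-0.6,  0.4]), array([ 0.3, -0. ]), array([-1.5,  2.7])])
(array([ 0.479634  , -0.02912952,  0.1202431 ]), [array([-0.1, -0. ]), array([-0.1,  0. ])])
11.2083
```

View pics/side7c.png

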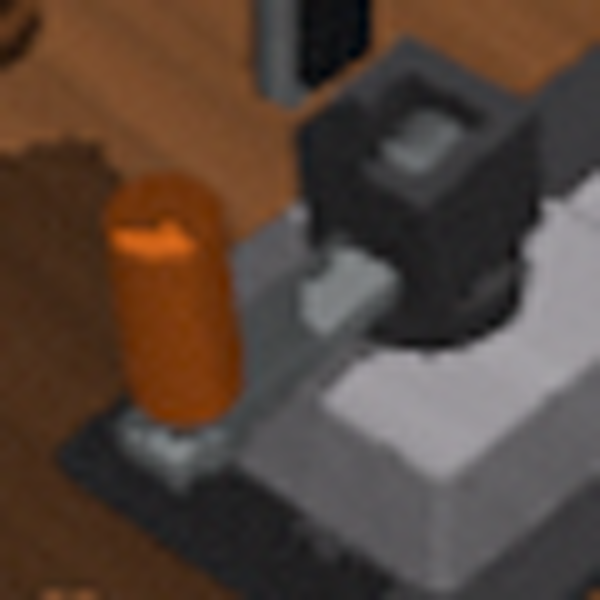

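View pics/scene7c.png

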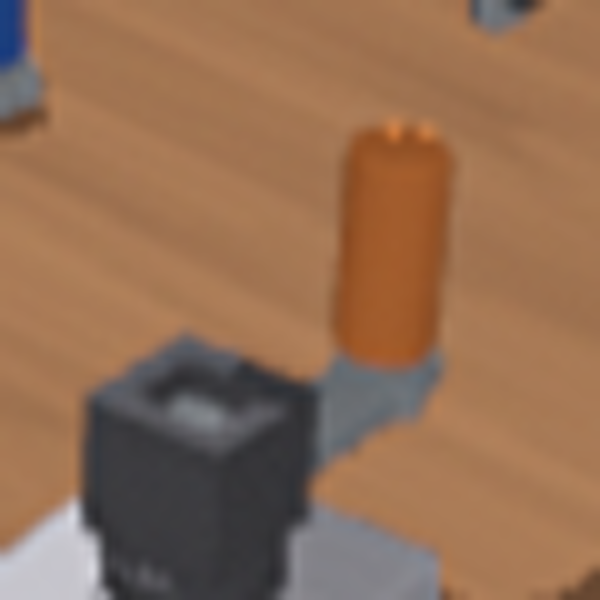

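```bash
python3 - <<'E'
from h import *
C=np.array([.5532,-.022]); A0=185.2
ctrl.gripper_to(.05)
ctrl.servo_line([.481,-.0287,.150],v=.15)
ctrl.servo_line([.481,-.0287,.113],v=.08,until_force=8)
print(ctrl.read_tool_pos(),ctrl.read_ft_force())
ctrl.gripper_to(.01)
print(ctrl.read_width(),ctrl.read_ft_force(),ctrl.read_clock())
a=np.radians(A0)
ctrl.servo_line([C[0]+.07*np.cos(a),C[1]+.07*np.sin(a),.1195],v=.03)
print(ctrl.read_tool_pos(),ctrl.read_ft_force(),ctrl.read_torque())
for n in range(1,3):
    a=np.radians(A0-15*n)
    ctrl.servo_line([C[0]+.07*np.cos(a),C[1]+.07*np.sin(a),.1195],v=.06)
    print(np.round(ctrl.read_ft_force(),1),np.round(ctrl.read_torque(),2),ctrl.read_clock())
b=ctrl.snapshot("side");save(b,"side8",(240,130,450,330),3);save(ctrl.snapshot("scene"),"scene8",(200,100,380,320),3)
E
```

```text
[ 0.48137006 -0.02876558  0.11330807] [ 0.24596415 -0.9890601  -0.75403798]
0.02247523482992434 [-0.32637144  0.18072808  2.68738421] 12.8417
[ 0.48309335 -0.02826265  0.11934068] [-1.43128967  0.25879199 -2.11724391] [-0.00954652  0.16209516 -0.01092427]
[-3.   0.4 -1.7] [-0.04  0.57  0.06] 13.6833
[-4.5  1.4  0.1] [ 0.28  0.74 -0.01] 14.1417
```

View pics/side8.png

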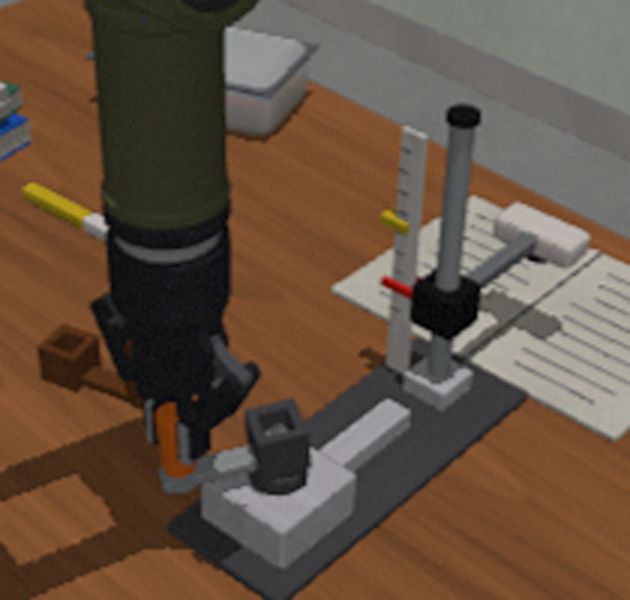

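View pics/scene8.png

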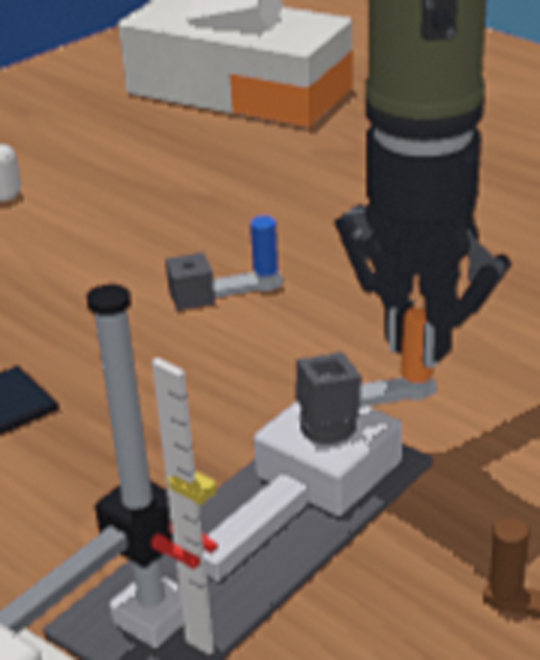

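```bash
python3 - <<'E'
from h import *
b=ctrl.snapshot("side");save(b,"side9",(290,250,350,310),10)
a=ctrl.snapshot("scene");save(a,"scene9",(280,200,350,260),9)
print(ctrl.read_tool_pos(),ctrl.read_clock(), ctrl.read_ft_force(),ctrl.read_torque())
E
```

```text
[0.48921277 0.00749951 0.11938651] 14.3417 [-3.75158938  1.18177819 -0.05078681] [0.29848419 0.86711879 0.06059016]
```

View pics/side9.png

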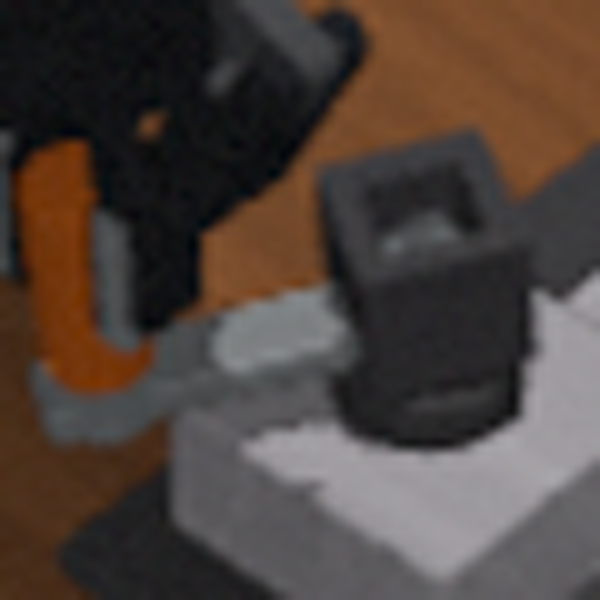

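View pics/scene9.png

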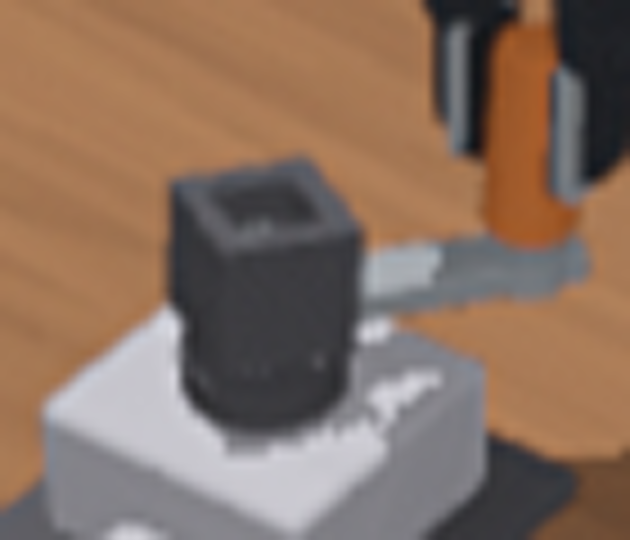

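```bash
cat >> h.py <<'E'
C=np.array([.5532,-.022]); A0=185.2
R0=(Ro.from_euler('z',95.2,degrees=True)*Ro.from_euler('x',180,degrees=True))
u=np.array([np.cos(np.radians(95.2)),np.sin(np.radians(95.2)),0])
def att(t):
    R=Ro.from_rotvec(u*t)*R0; q=R.as_quat(); return R,[q[3],q[0],q[1],q[2]]
def knob_go(ang,t,gz,v=.08,r=.07):
    a=np.radians(ang);R,q=att(t)
    G=np.array([C[0]+r*np.cos(a),C[1]+r*np.sin(a),gz])
    ctrl.servo_line(list(G-.006*R.as_matrix()[:,2]),q,v=v)
E
python3 - <<'E'
from h import *
for t in (.03,.06,.09,.12):
    knob_go(155.2,t,.1135+.0015*t/.12,v=.02)
    ctrl.sleep(.05)
    print(t,np.round(ctrl.read_tool_pos(),4),np.round(ctrl.read_ft_force(),1),np.round(ctrl.read_torque(),2),ctrl.read_clock())
b=ctrl.snapshot("side");save(b,"side10",(290,250,350,310),10)
a=ctrl.snapshot("scene");save(a,"scene10",(280,200,350,260),9)
E
```

```text
0.03 [0.4903 0.0072 0.1198] [-1.4  0.7 -1.7] [ 0.13  0.47 -0.01] 14.6417
0.06 [0.4912 0.0072 0.1203] [ 0.4 -0.7 -3.3] [ 0.06 -0.01 -0.04] 14.9417
0.09 [0.4919 0.007  0.1209] [ 2.9 -2.1 -2.7] [-0.28 -0.57  0.04] 15.2417
0.12 [0.4928 0.0067 0.1213] [ 4.7 -3.2 -4.1] [-0.52 -1.08  0.05] 15.5417
```

View pics/side10.png

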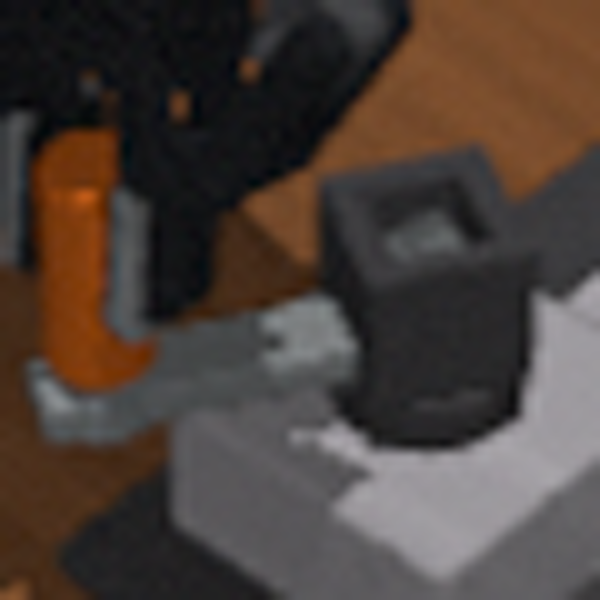

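View pics/scene10.png

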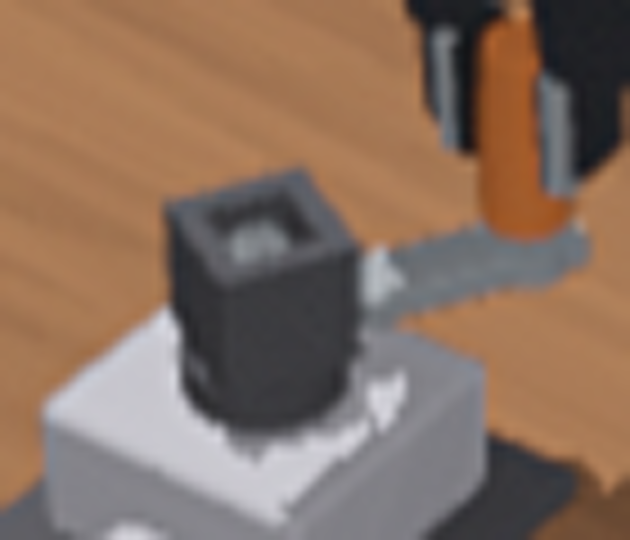

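```bash
python3 - <<'E'
from h import *
knob_go(155.2,.065,.1145,v=.03)
for n in range(3,13):
    knob_go(A0-15*n,.065,.1145,v=.1)
    f=ctrl.read_ft_force();m=ctrl.read_torque()
    print(n,np.round(f,1),np.round(m,2),round(ctrl.read_clock(),2),round(ctrl.read_width(),4))
    if np.linalg.norm(f)>25: break
b=ctrl.snapshot("side");save(b,"side11",(240,130,450,330),3)
a=ctrl.snapshot("scene");save(a,"scene11",(200,140,360,320),3.3)
E
```

```text
3 [ 3.8 -3.9 -1.2] [-0.67 -0.76  0.08] 16.23 0.0225
4 [ 3.2 -4.6  1.3] [-1.01 -0.61  0.07] 16.56 0.0224
5 [ 1.  -4.7  1.5] [-1.2  -0.29  0.03] 16.89 0.0226
6 [-0.2 -4.9  0.7] [-1.02 -0.04  0.01] 17.23 0.0225
7 [-0.7 -3.1  1.7] [-0.73  0.25  0.04] 17.56 0.0224
8 [-1.3 -1.4  1.8] [-0.36  0.26 -0.02] 17.89 0.0224
9 [0.1 0.9 2.1] [-0.13  0.17 -0.05] 18.23 0.0225
10 [1.9 2.  3.5] [ 0.07 -0.07 -0.06] 18.56 0.0223
11 [4.1 1.  4.8] [ 0.13 -0.3   0.03] 18.89 0.0221
12 [4.8 0.2 3.3] [-0.03 -0.53  0.  ] 19.23 0.0222
```

View pics/side11.png

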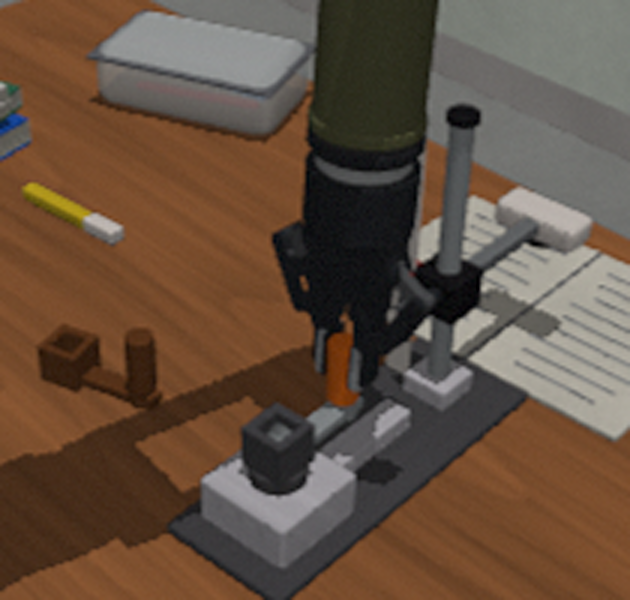

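View pics/scene11.png

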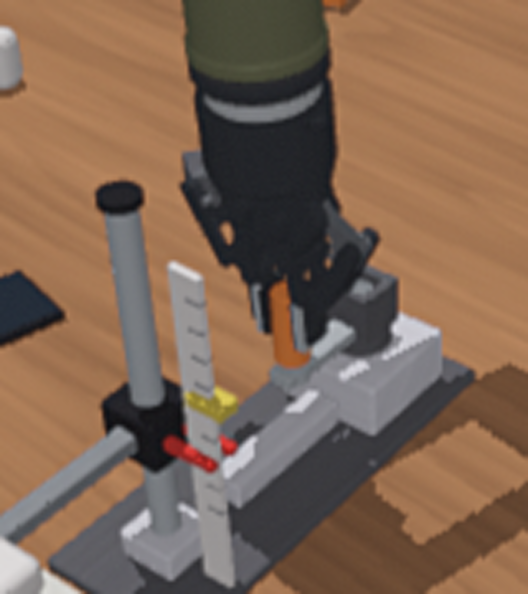

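```bash
python3 - <<'E'
from h import *
for n in range(13,33):
    knob_go(A0-15*n,.065,.1145,v=.1)
    f=ctrl.read_ft_force();m=ctrl.read_torque()
    if n%3==0: print(n,np.round(f,1),np.round(m,2),round(ctrl.read_clock(),2),round(ctrl.read_width(),4))
    if np.linalg.norm(f)>25: print("stop",n,f);break
b=ctrl.snapshot("side");save(b,"side12",(340,140,440,260),5)
a=ctrl.snapshot("scene");save(a,"scene12",(200,190,340,330),5)
w=ctrl.snapshot("wrist");save(w,"wrist12")
E
```

```text
15 [ 4.5 -4.3  4.4] [-0.55 -0.45  0.08] 20.32 0.0221
18 [ 0.1 -4.3 -0. ] [-0.8  -0.02  0.06] 21.32 0.0223
21 [ 0.3  0.2 -3.3] [-0.13 -0.05 -0.05] 22.32 0.0222
24 [ 5.5  0.5 -5.1] [ 0.01 -0.73  0.05] 23.32 0.0225
27 [ 2.7 -3.7 -2.8] [-0.6  -0.77  0.02] 24.32 0.0224
30 [-0.1 -4.5  1.4] [-1.07 -0.   -0.03] 25.32 0.0223
```

View pics/side12.png

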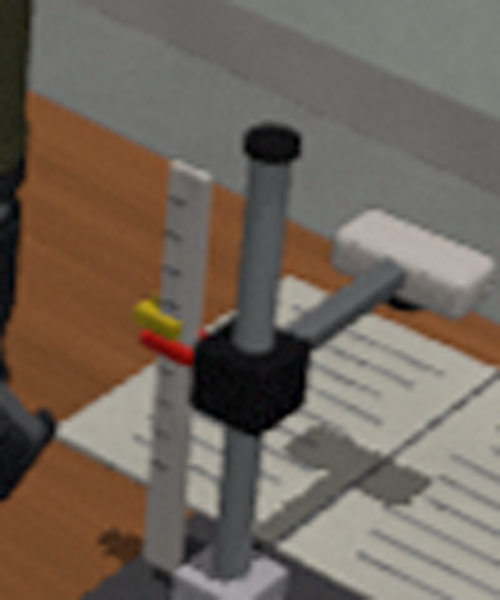

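View pics/scene12.png

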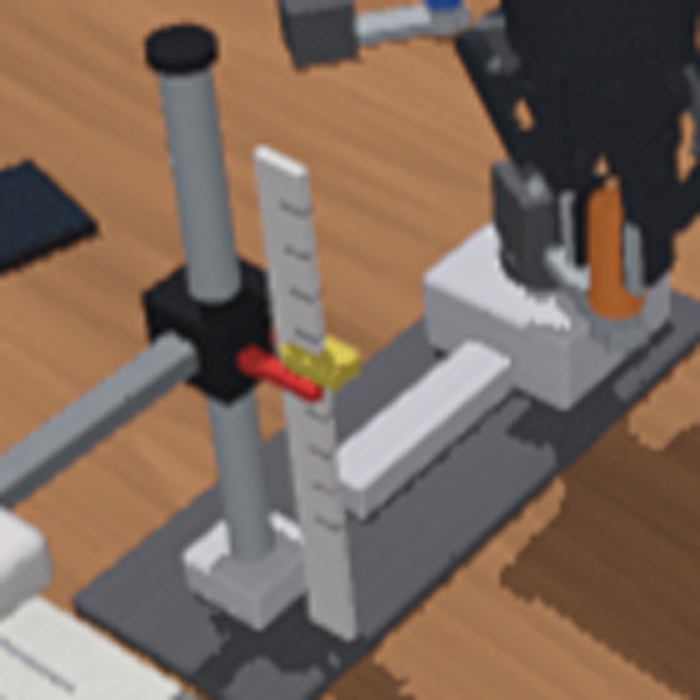

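```bash
python3 - <<'E'
from h import *
for n in range(33,39):
    knob_go(A0-15*n,.065,.1145,v=.1)
print(ctrl.read_ft_force(),ctrl.read_clock())
b=ctrl.snapshot("side");save(b,"side13",(350,180,410,240),10)
a=ctrl.snapshot("scene");save(a,"scene13",(230,230,300,290),10)
for p in(a,b):
    for l in("pointer","mark"):
        for r in ctrl.trace(p,l)[:2]: print(l,round(r["score"],2),r["pixel"])
E
```

```text
[ 6.00719835 -2.36227211  4.85286233] 28.1417
pointer 0.92 [204.9, 280.1]
pointer 0.59 [267.6, 262.6]
pointer 0.66 [413.1, 195.8]
```

View pics/side13.png

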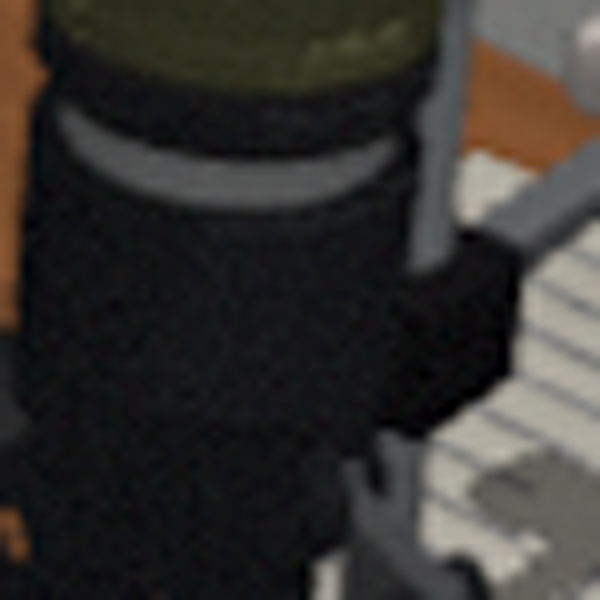

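View pics/scene13.png

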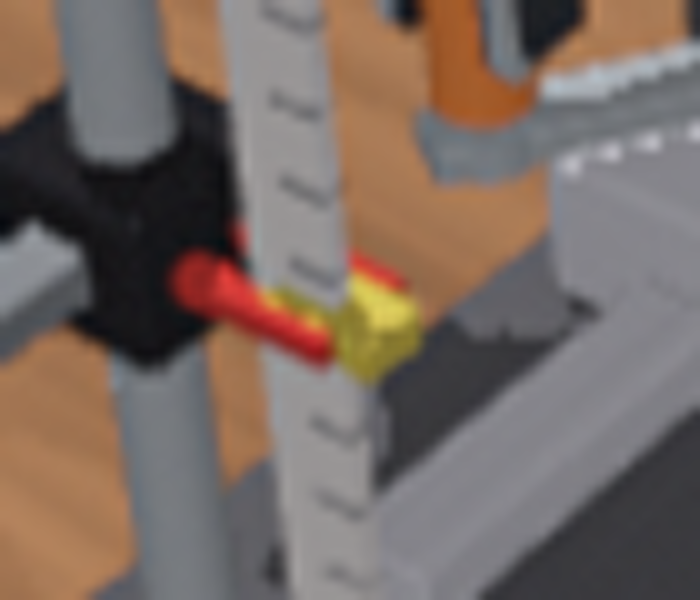

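```bash
python3 - <<'E'
from h import *
ctrl.gripper_to(.05)
t=ctrl.read_tool_pos(); R,q=att(.065)
ctrl.servo_line(list(np.array(t)-.09*R.as_matrix()[:,2]),q,v=.12)
t=ctrl.read_tool_pos();print(t)
ctrl.servo_line([.46,-.05,.26],down(95.2),v=.25)
print(ctrl.read_tool_pos(),ctrl.read_ft_force(),ctrl.read_clock())
b=ctrl.snapshot("side");save(b,"side14",(300,180,410,310),5)
a=ctrl.snapshot("scene");save(a,"scene14",(230,200,350,300),6)
E
```

```text
[ 0.6210394  -0.05032885  0.2087807 ]
[ 0.46124936 -0.05020114  0.25994927] [ 0.47960556  0.13938072 -0.61188379] 30.5417
```

View pics/side14.png

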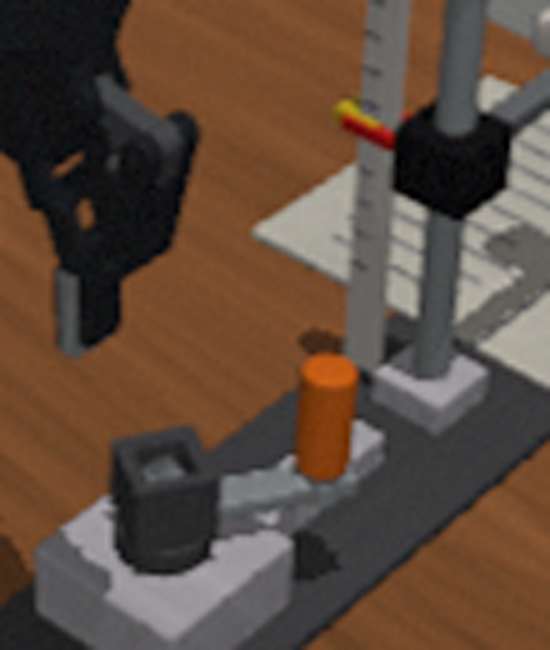

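View pics/scene14.png

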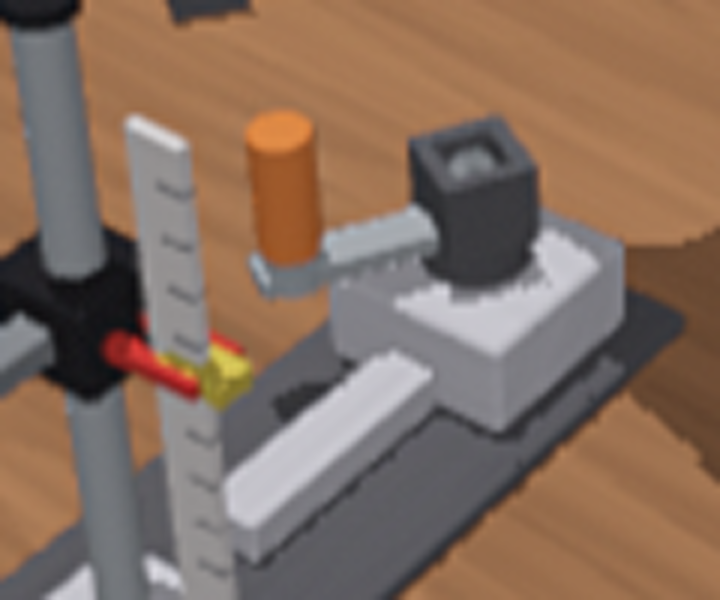

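```bash
python3 - <<'E'
from h import *
b=ctrl.snapshot("side");a=ctrl.snapshot("scene")
save(b,"side15",(315,255,375,315),10);save(a,"scene15",(265,210,345,270),10)
w=ctrl.snapshot("wrist");save(w,"wrist15")
k=lambda c:(300+c[0]/5,180+c[1]/5);g=lambda c:(230+c[0]/6,200+c[1]/6)
print("knobtop",tri((b,k((328,370))),(a,g((281,132)))))
for R in(.4,):
  pass
# expected projections if seated & level at knob ang
for ang in(-24.8,-20,-30):
    c,s=np.cos(np.radians(ang)),np.sin(np.radians(ang))
    X=np.array([C[0]+.07*c,C[1]+.07*s,.128]); pa,pb=proj(a,X),proj(b,X)
    print(ang,"scene",(pa-[230,200])*6,"side",(pb-[300,180])*5)
E
```

```text
knobtop (array([ 0.61956196, -0.05219246,  0.12478498]), [array([-0.3,  0. ]), array([-0.3, -0. ])])
-24.8 scene [286.26006991 121.52412377] side [320.64527629 365.95678479]
-20 scene [292.74107148 130.49616209] side [314.93539646 357.47900058]
-30 scene [280.84519907 111.5174231 ] side [325.6178407  375.48635912]
```

View pics/side15.png

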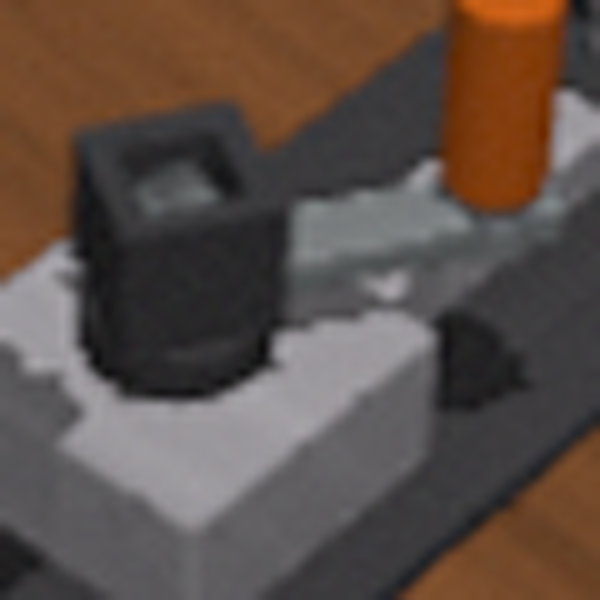

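View pics/scene15.png

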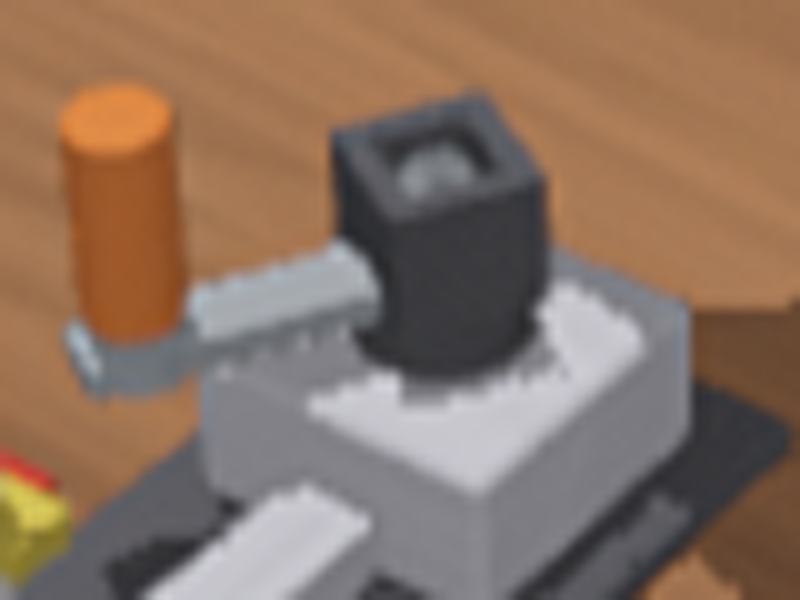

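View pics/wrist15.png

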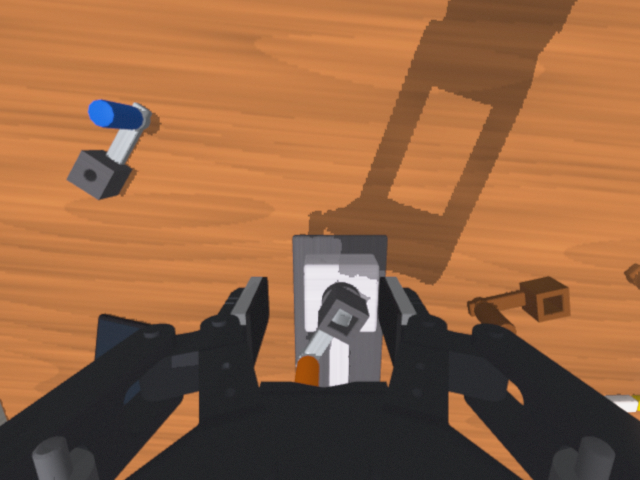

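```bash
python3 - <<'E'
from h import *
from scipy.optimize import least_squares, linear_sum_assignment
b=ctrl.snapshot("side");a=ctrl.snapshot("scene")
kb=lambda c:np.array([315+c[0]/10,255+c[1]/10]);ka=lambda c:np.array([265+c[0]/10,210+c[1]/10])
S=[kb(c) for c in[(75,133),(238,103),(290,208),(128,243)]];Q=[ka(c) for c in[(332,132),(487,92),(545,182),(390,222)]]
KS=np.array([300+328/5,180+370/5]);KA=ka((117,118))
H=np.array([[sx*.018,sy*.018,.034] for sx in(1,-1) for sy in(1,-1)]);K=np.array([.07,0,.066])
def T(p,X): return (Ro.from_euler('z',p[3])*Ro.from_rotvec([p[4],p[5],0])).apply(X)+p[:3]
p0=np.array([C[0],C[1],.062,np.radians(-24.8),0,0.05])
def asg(cam,obs):
    P=np.array([proj(cam,X) for X in T(p0,H)]);D=np.linalg.norm(P[:,None]-np.array(obs)[None],axis=2);r,c=linear_sum_assignment(D);print(D[r,c]);return c
cs,ca=asg(b,S),asg(a,Q)
# camera bias from gearbox top front corners
def res(p):
    e=[]
    for i,X in enumerate(T(p,H)):
        e+=list(proj(b,X)-S[cs[i]])+list(proj(a,X)-Q[ca[i]])
    X=T(p,K[None])[0]; e+=list(proj(b,X)-KS)+list(proj(a,X)-KA); return e
s=least_squares(res,p0);print(s.x-[*C,.062,np.radians(-24.8),0,0],np.sqrt(np.mean(np.square(s.fun))))
print(np.sqrt(np.diag(np.linalg.inv(s.jac.T@s.jac)))*.5)
# bias: gearbox corner nearest each camera
for cam,obs,n in((b,kb((195,525)),"side"),(a,ka((485,492)),"scene")):
    for sx in(1,-1):
        for sy in(1,-1):
            X=np.append(C,.05)+Ro.from_euler('z',5.2,degrees=True).apply([sx*.04,sy*.04,0]); d=proj(cam,X)-obs
            if np.linalg.norm(d)<8: print(n,sx,sy,d)
print(ctrl.read_clock())
E
```

```text
[1.14393797 0.56663266 1.38534562 1.34934641]
[0.43218158 0.39479608 1.24022459 1.02605694]
[ 0.00191425 -0.00159207 -0.00165789 -0.00856951 -0.01683546  0.01287341] 0.3423788807797466
[0.00074238 0.0009432  0.00045834 0.01337299 0.02379514 0.01169519]
side -1 -1 [-1.66218616 -0.03538379]
scene 1 1 [ 0.29492072 -0.96906816]
30.8917
```

```bash
python3 - <<'E'
from h import *
b=ctrl.snapshot("side");a=ctrl.snapshot("scene")
for p in(a,b):
    d=(proj(p,(.74,.035,.17))-proj(p,(.74,.035,.13)))/40; print("px per mm",d)
    hsv=cv2.cvtColor(p["pixels"],cv2.COLOR_RGB2HSV); c=proj(p,(.74,.035,.15)).astype(int)
    m=np.zeros(hsv.shape[:2],bool);m[c[1]-30:c[1]+30,c[0]-25:c[0]+25]=1
    for n,lo,hi in(("red",0,6),("yel",22,34)):
        k=m&(hsv[...,0]>=lo)&(hsv[...,0]<=hi)&(hsv[...,1]>140)&(hsv[...,2]>70)
        y,x=np.nonzero(k);print(n,len(x),x.mean(),y.mean(),x.min(),x.max(),y.min(),y.max())
save(b,"side16",(355,185,395,225),15);save(a,"scene16",(240,240,280,280),15)
# pointer height from tine end
s=atz(a,(265.6,288.2),.095);print(s)
for z in(.145,.15,.155): print(z,proj(a,(s[0],s[1],z)))
E
```

```text
px per mm [-0.05035405 -0.43942532]
red 79 255.1012658227848 259.56962025316454 247 270 253 265
yel 58 266.2758620689655 262.2068965517241 257 271 258 267
px per mm [ 0.02745373 -0.36953752]
red 26 374.88461538461536 206.5 369 381 203 209
yel 17 370.11764705882354 201.64705882352942 367 375 200 204
[0.74689444 0.04823881 0.095     ]
0.145 [263.25440299 267.16369412]
0.15 [263.00929426 264.96545541]
0.155 [262.76217305 262.74916783]
```

View pics/side16.png

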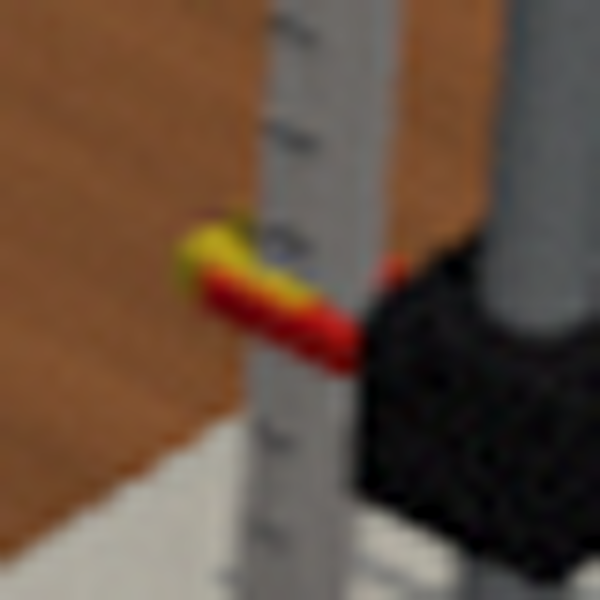

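View pics/scene16.png

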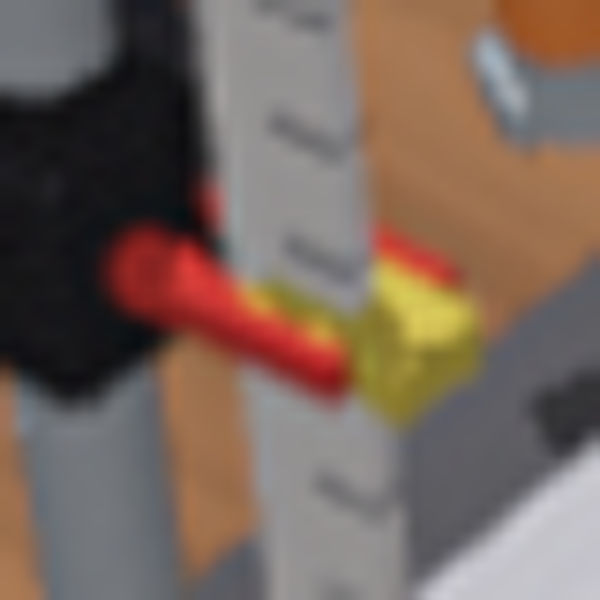

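```bash
python3 - <<'E'
from h import *
ctrl.job_done(); print(ctrl.read_clock())
E
```

```text
the job is handed in; nothing more can be done
the job is handed in; nothing more can be done
```

I fitted the orange-knobbed crank on the square shaft, wound it about 570° clockwise to bring the pointer level with the marker, let go and backed the arm away. The job went in at about 31 s of the 64 s, and it reported no verdict.

**Crank:**
- The last camera fit put the hub 1.7 mm below the shoulder height and 2.5 mm off my estimate of the shaft axis. Both are inside the 6 mm limit and about the size of the camera error.
- It put the tilt at about 0.02 rad, against the 0.17 limit. The knob top on its own, seen by two cameras before the fit, suggested nearer 0.05 rad.

**Pointer:** it stands at about 0.149 m. The close-ups from both cameras put it level with the marker, within about 2 to 3 mm by eye.

**What went wrong or disagreed:**
- After the first release the crank sagged about 8 mm at the knob, because of play on the shaft.
- Lifting the knob probably raised the hub a few millimetres. I tilted the tool slightly to level it again, and forces stayed under about 8 N throughout the winding.
- I did not look closely at the hub's seating during the winding, only afterwards.
- The network did not find the marker after winding, so I read the pointer and marker from the picture and by colour.

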